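# Find and mark where the board tray binds

### The job

The board tray in this inverter chassis binds somewhere along its runners. Slide the tray gently along until you feel it just start to bind, without forcing it, so that it pushes the red marker ahead of it to that spot; then draw it back so that about 10 mm shows between tray and marker, and let go. Move the marker with nothing but the tray, and leave the other things as they are.

Things in the scene. Friction and masses are not known exactly. Their poses are not given: they have to be found in the camera images.
- chassis: White open steel inverter chassis, fixed, 300 x 440 mm, 70 mm high at its y ends; origin under its centre on the bench. Its y axis runs along the tray's track (tight spot towards +y), x across, z up. The tray's aluminium runners and the marker's dark groove lie on the +x half; a green transformer 84 mm high and a heat sink on the -x half
- tray_fin (a point): Centre, 72 mm above the bench, of the tray's black upright grip fin: 34 mm wide (chassis x), 14 thick (chassis y), 50 high, top 97 mm above the bench. Axes as the chassis's. It stands mid-tray on a plate 100 x 110 mm (top 47 mm up) with a green board and 9 mm high parts at the corners, 30 mm or more from its centre in x. Tray 0.45 kg, about 1 N of friction
- tray_pusher (a point): Middle of the +y face of the tray's orange pusher arm, 15 mm high and 55 mm ahead of the fin along chassis y, 75 mm to its +x side, over the groove. Axes as the chassis's. This is the face that pushes the marker
- tray (a joint): How far the tray has slid along chassis +y, m; 0 to 0.23. At the start it is 0.005 to 0.05
- marker_center (a point): Centre, 49 mm above the bench, of the loose red marker block, 21 (chassis x) x 30 (chassis y) x 30 mm high, 0.03 kg, lying in the groove ahead of the tray. Pusher and marker touch when this is 15 mm ahead of the pusher face along chassis y. It stays where the tray leaves it
- bind (a joint): How far the unseen springy tight spot in the runners is squeezed by the tray, m; 0 while the tray runs free. It begins at an unknown tray position between 0.11 and 0.195 m, beyond the marker's start, and pushes back about 3.5 N per mm. Just binding is 1 mm (3.5 N) or a little over; beyond 5 mm (17 N) it is forced
- capacitor: Bystander: loose blue capacitor can, 35 mm across, 50 mm high, standing in the chassis near its middle; origin under its centre
- spool: Bystander: metal solder spool, 54 mm across, 44 mm high, beyond the chassis; origin under its centre
- screwdriver: Bystander: yellow-handled screwdriver 190 mm long, lying beyond the chassis
- multimeter: Bystander: yellow multimeter 90 x 170 x 34 mm, lying at the chassis's -y end; origin under its centre
- screw_tin: Bystander: steel bowl 70 mm across, 30 mm high, at the chassis's -y end; origin under its centre
- flux_jar: Bystander: flux jar with blue cap, 52 mm across, 45 mm high, at the chassis's +y end; origin under its centre
- brush: Bystander: wooden-handled brush 170 mm long, lying at the chassis's +y end
- marker: The same red marker block; origin under its centre, 34 mm above the bench
Mind the look-alikes: they are no part of the job. Of the things shaped like the marker, the red one is meant.

How it is judged:
On the way:
1. the tray is pressed into the tight spot until it is felt: the spot squeezed more than 0.8 mm (about 3 N) (value of joint bind above 0.0008 m), for 0.05 s.
At the end, for the whole second after the job is handed in: Tray at rest clear of the tight spot (squeezed under 0.5 mm), with a gap of 5 to 16 mm from its pusher to the marker; marker flat and still in its groove (tilt under 0.15 rad, centre within 5 mm of the groove line, 120 mm out in chassis x, and 44 to 54 mm above the bench) (y of marker_center in the frame of tray_pusher between 0.02 and 0.031 m and x of marker_center in the frame of chassis between 0.115 and 0.125 m and z of marker_center in the frame of chassis between 0.044 and 0.054 m and angle between marker_center's own z axis and vertical below 0.15 rad and value of joint bind below 0.0005 m and linear speed of marker below 0.01 m/s and velocity of joint tray between -0.005 and 0.005 m/s); the robot touches nothing.
It fails at once if the tray is forced into the tight spot (squeezed more than 5 mm, about 17 N) (value of joint bind above 0.005 m).
It fails at once if the robot touches the marker (contact force between any of the fingers, the arm and marker above 0.3 N).
It fails at once if a bystander is moved more than 15 mm (distance of any of spool, screwdriver, multimeter, flux_jar, brush, screw_tin, capacitor from where it was at the start of the episode above 0.015 m).
It also fails if it takes over 45 s, if anything falls off the work surface, if the arm or the gripper's body presses on something with over 40 N, if the wrist force passes 120 N, or if a joint passes its speed limit or range.

### The arm

A 6-joint arm with a two-finger parallel gripper is mounted at the origin on the work surface. World frame = base frame: x ahead of the robot, y to its left, z up, the work surface at z = 0. Lengths are in m, angles in rad, forces in N, time in s.
With the tool pointing down it reaches from about 0.25 to 0.775 m from the base axis. Payload 4 kg.
Tool frame: the origin (TCP) lies midway between the tips of the shut fingers; the grasp point (between the pads) lies 19 mm behind it; z points along the fingers, y is the direction in which the jaws open and shut (so a half turn about z gives the same grasp; the last joint's range is limited). The gripper opens to 94 mm and grips with 3 to 60 N. Pads are 16 mm wide; open, the fingers measure 119 mm over their backs; the gripper's body (75 mm by 177 mm) begins 78 mm behind the grasp point.
Start: joints at [-1.21, 0.087, 1.371, -0, 1.684, -0.103], TCP at [0.246, -0.492, 0.172] pointing down, gripper open.
Joint ranges: [-3.1, 3.1], [-0.76, 2.03], [0.27, 2.55], [-1.08, 4.22], [0.17, 2.65], [-2.57, 2.57]. Speed limits (rad/s): [2.79, 2.79, 3.14, 3.14, 3.14, 3.14].

### API

Orientations are given as [roll, pitch, yaw] about the fixed x, y, z axes, in that order (R = Rz(yaw) Ry(pitch) Rx(roll)).
In Python, from bench import robot gives the robot as it stands.
- The arm moves only by the tool carry_out, never from a script. Its argument "deltas" is text: rows parted by semicolons, each of 7 numbers parted by spaces: the shift along the tool's x, y, z in mm, then the turn, a rotation vector about the tool's x, y, z in rad, then the closure, from 0 (fully open) to 1 (shut). A call has exactly 8 rows; each row is the pose to reach, as a shift and turn from the pose commanded when the call began, along the tool's axes at that moment; what a row does not reach only later rows make up. A row lasts 1/12 s, in which the tool goes at most 41.7 mm and 7.16 degrees, less where a joint would pass 70% of its speed; a pose out of reach is approached as far as the arm can. A call with a gripper value outside its range is refused whole. The fingers move at their own pace and stop on an object; the grip force is fixed at half the most. Time passes only in rows, so rows that repeat a pose let the fingers close, or fill a call up. It gives the time, the measured TCP pose, the force and the opening at its end, in the units of the state.
- robot.get_obs(): the state, without advancing time (a new reading comes with each control period).
- robot.snapshot(name): name is "scene" or "top"; returns a dict with "pixels" (384x512x3 uint8, red, green, blue), "range_z" (384x512 float32, m along the optical axis (not along the pixel's ray), 0 where there is no reading), "camera_matrix" (3x3 intrinsics, pixels), "k1" (the pictures are not rectified: a ray, as slopes to the right and down, at radius r is drawn at 1 + k1 r^2 times it, then the intrinsics apply), "rvec" (rotation vector, rad) and "tvec" (3), from world to camera coordinates, as OpenCV has them. Camera axes: x right, y down, z forward; pixel columns grow to the right and rows downward; lengths in m; the calibration is good to about 2 mm. A picture is of the moment at which its call begins.
- robot.close_job(): hands the job in, once; it reports no verdict.
Trained networks look in a picture, given as the dict that the camera call returned (one of the last four; its "shot" number tells which), for a name from the list of things; names that differ only in an ending like _2 or _b are one class to them, and where a whole thing is asked for, a point or a joint stands for the part that bears it (a point fixed in the world has none). Each returns a list of dicts, best first, with "p" (0 to 1); they miss things now and then, are a little off and sometimes report something else, mostly with a low value. They report only what shows in the picture. A call takes as long as a camera call. They do not tell look-alikes from the thing itself.
- robot.look_for(picture, thing): "at" ([x, y, z] in m, in the coordinates of the camera as it stood for that picture, good to about 4 mm: the middle of the surface that is visible of it).
- robot.place_of(picture, thing): "at" ([x, y, z] in m, in the coordinates of the camera as it stood for that picture, good to about 4 mm: a listed point, or the origin of a listed thing).
The state is a dict: "time": time; "joint_positions": joint angles; "qvel": joint speeds; "joint_torque": joint torques, N m; "tool_pos": TCP position; "ee_rot": TCP orientation; "wrist_force": force on the tool from outside, world axes, zero at the start; "wrist_torque": the same for the moment, N m; "width": finger opening in m.
Only numpy, scipy, OpenCV 4.12 (cv2) and the standard library are available. Lean on these libraries where they do the work, as an engineer would, in place of code of your own. Each camera call takes 0.05 s, during which the arm holds its last target.

## Working session

There is one attempt and no reset: what is moved stays moved. The work goes in short steps, Python scripts to look and compute and a tool call to move; the robot and the scene stay as the last step left them, time stands still between calls to the robot, and variables do not carry over. Pictures are saved under pics/ and viewed, and the job is handed in when it is done.

Besides the shell and the picture viewer there is one more tool, called after "Request:" as a command line: name --argument value ..., lists and objects as JSON in quotes. carry_out: Moves the arm, as the interface text tells. Its arguments: {"type":"object","properties":{"deltas":{"type":"string"}},"required":["deltas"]}

```bash
ls; mkdir -p pics
cat > h.py <<'E'
import numpy as np, cv2
from bench import robot
from scipy.spatial.transform import Rotation as R
def w(s,p):
    return R.from_rotvec(np.array(s["rvec"]).ravel()).as_matrix().T@(np.array(p)-np.array(s["tvec"]).ravel())
def save(s,n): cv2.imwrite(f"pics/{n}.png",cv2.cvtColor(s["pixels"],cv2.COLOR_RGB2BGR))
def proj(s,P):
    Rm=R.from_rotvec(np.array(s["rvec"]).ravel()).as_matrix();c=Rm@np.array(P)+np.array(s["tvec"]).ravel()
    m=c[:2]/c[2];m=m*(1+s["k1"]*(m@m));K=s["camera_matrix"];return np.round([K[0][0]*m[0]+K[0][2],K[1][1]*m[1]+K[1][2]],0)
E
python3 - <<'E'
from h import *
print(robot.get_obs())
for n in ["scene","top"]:
    s=robot.snapshot(n); save(s,n+"0")
    for t in ["chassis","tray_fin","tray_pusher","marker_center","capacitor","flux_jar","multimeter","screw_tin","spool"]:
        print(n,t,[(np.round(w(s,d["at"]),3).tolist(),round(d["p"],2),proj(s,w(s,d["at"])).tolist()) for d in robot.place_of(s,t)[:3]])
E
```

```text
pics
{'time': 0.0, 'joint_positions': array([-1.21012592e+00,  8.79737403e-02,  1.37222733e+00, -1.28164453e-05,
        1.68361532e+00, -1.03117190e-01]), 'qvel': array([-5.40531627e-04, -8.21826545e-04, -1.31558127e-04,  1.11110730e-03,
       -1.52392316e-03, -7.27538171e-05]), 'joint_torque': array([ 8.09630660e-05, -3.40187359e+01, -3.02423072e+01,  7.17314403e-02,
        3.30611563e-02, -1.76494054e-04]), 'tool_pos': array([ 0.24579869, -0.49132397,  0.17050769]), 'ee_rot': array([-3.13937941e+00, -2.16229610e-04,  4.63785932e-01]), 'wrist_force': array([0.30382053, 0.85127247, 0.53120667]), 'wrist_torque': array([0.00433537, 0.02528909, 0.02734091]), 'width': 0.09368880588500965}
scene chassis [([0.496, 0.095, -0.004], 0.65, [278.0, 201.0])]
scene tray_fin [([0.527, 0.015, 0.07], 0.88, [251.0, 191.0])]
scene tray_pusher [([0.611, 0.058, 0.053], 0.57, [272.0, 216.0])]
scene marker_center [([0.751, -0.03, 0.01], 0.69, [243.0, 276.0]), ([0.781, 0.089, 0.014], 0.66, [297.0, 280.0]), ([0.779, 0.182, 0.014], 0.65, [337.0, 274.0])]
scene capacitor [([0.447, 0.122, 0.003], 0.71, [285
[... 554 characters left out ...]
073], 0.57, [256.0, 190.0]), ([0.438, 0.413, 0.002], 0.2, [104.0, 240.0])]
top tray_pusher [([0.613, 0.062, 0.053], 0.87, [236.0, 160.0])]
top marker_center [([0.776, 0.097, 0.015], 0.67, [220.0, 108.0]), ([0.621, 0.113, 0.051], 0.59, [215.0, 158.0]), ([0.756, -0.03, 0.016], 0.55, [267.0, 112.0])]
top capacitor [([0.452, 0.123, -0.001], 0.55, [216.0, 227.0]), ([0.613, 0.061, 0.056], 0.55, [236.0, 159.0])]
top flux_jar [([0.433, 0.41, -0.002], 0.8, [106.0, 242.0]), ([0.496, 0.094, -0.0], 0.61, [227.0, 210.0])]
top multimeter [([0.413, -0.251, 0.001], 0.57, [362.0, 232.0])]
top screw_tin [([0.335, -0.168, 0.002], 0.94, [334.0, 266.0])]
top spool [([0.691, 0.184, -0.001], 0.71, [190.0, 141.0])]
```

View pics/scene0.png

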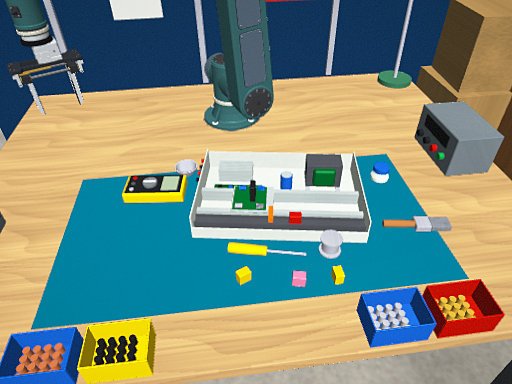

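View pics/top0.png

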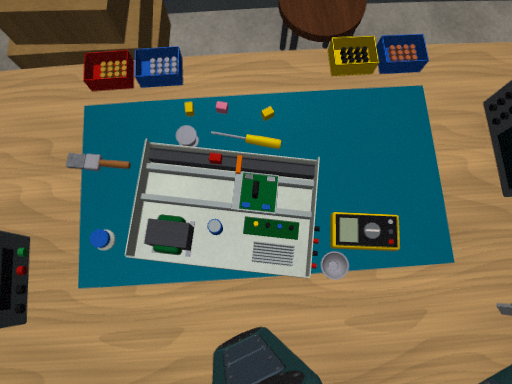

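Run:
```python
import cv2
a=cv2.imread("pics/top0.png")[130:260,130:330]
cv2.imwrite("pics/topcrop.png",cv2.resize(a,None,fx=4,fy=4,interpolation=cv2.INTER_CUBIC))
```

```text
(no output)
```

View pics/topcrop.png

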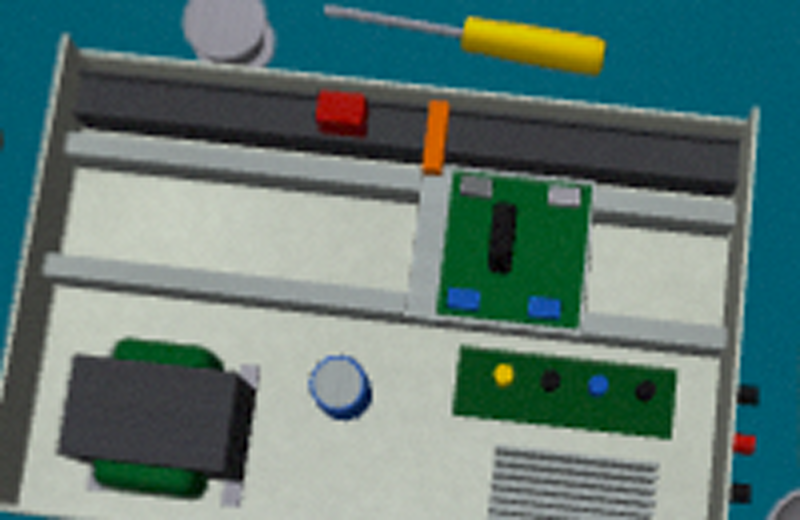

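Top view: the red block in the groove at (215,158) is the marker. The yellow blocks (188,107) and (267,112) and the pink one (221,106) lie on the bench outside the groove, so they don't fit. The fin is at (256,190) and the orange pusher at (238,162). Next I need the chassis yaw from the depth data.

```bash
cat >> h.py <<'E'
def cloud(s):
    K=np.array(s["camera_matrix"]);z=s["range_z"]
    v,u=np.mgrid[0:384,0:512]
    d=np.array([[s["k1"],0,0,0,0]]).ravel()
    n=cv2.undistortPoints(np.stack([u,v],-1).reshape(-1,1,2).astype(np.float64),K,d).reshape(-1,2)
    c=np.c_[n*z.reshape(-1,1),z.ravel()]
    Rm=R.from_rotvec(np.array(s["rvec"]).ravel()).as_matrix()
    P=((c-np.array(s["tvec"]).ravel())@Rm); P[z.ravel()==0]=np.nan
    return P.reshape(384,512,3)
E
python3 - <<'E'
from h import *
for n in ["top","scene"]:
    s=robot.snapshot(n);P=cloud(s);px=s["pixels"].astype(int);r,g,b=px[...,0],px[...,1],px[...,2]
    # chassis footprint region by height
    x,y,z=P[...,0],P[...,1],P[...,2]
    reg=(x>.3)&(x<.67)&(y>-.17)&(y<.36)
    white=reg&(z>.012)&(z<.10)
    lab,st=cv2.connectedComponents(white.astype(np.uint8))
    print(n,"n",white.sum())
    L=st[int(160),int(238)] if n=="top" else st[216,271]
    pts=P[st==L][:,:2]
    rect=cv2.minAreaRect((pts*1000).astype(np.float32));print("rect",rect)
    fin=reg&(r<60)&(g<60)&(b<60)&(z>.085)&(z<.105)&(np.hypot(x-.525,y-.015)<.04)
    print("fin",fin.sum(),np.nanmean(P[fin],0),np.nanmin(P[fin],0),np.nanmax(P[fin],0)); 
    try: print(cv2.minAreaRect((P[fin][:,:2]*1000).astype(np.float32)))
    except Exception as e: print(e)
    org=reg&(r>180)&(g>70)&(g<150)&(b<70)&(z>.03)
    print("orange",org.sum(),np.nanmean(P[org],0),cv2.minAreaRect((P[org][:,:2]*1000).astype(np.float32)))
    red=reg&(r>130)&(g<50)&(b<50)&(z>.058)
    print("red",red.sum(),np.nanmean(P[red],0),cv2.minAreaRect((P[red][:,:2]*1000).astype(np.float32)))
    # runner/groove walls: line fit of gray band
    for zl,zh in [(.065,.075)]:
        m=reg&(z>zl)&(z<zh)&(x>.58)
        if m.sum()>20:
            l=cv2.fitLine((P[m][:,:2]*1000).astype(np.float32),cv2.DIST_HUBER,0,.01,.01).ravel();print("line",m.sum(),l,np.degrees(np.arctan2(l[0],l[1])))
E
```

```text
top n 11501
rect ((495.76934814453125, 87.98492431640625), (457.3278503417969, 302.07684326171875), 79.90548706054688)
fin 84 [0.52734628 0.01860814 0.09566986] [0.51111602 0.01054127 0.08524731] [0.54587118 0.02674534 0.10216293]
((528.5157470703125, 18.26146697998047), (13.885043144226074, 34.37512969970703), 79.00196075439453)
orange 65 [0.60077851 0.05512444 0.05947746] ((601.1597290039062, 54.96564483642578), (9.926583290100098, 41.82374572753906), 80.51620483398438)
red 79 [0.62213769 0.11330359 0.06323442] ((622.4359741210938, 113.3818588256836), (27.764747619628906, 19.146455764770508), 80.82369232177734)
line 96 [7.2130173e-02 9.9739522e-01 6.1614917e+02 1.3128673e+02] 4.1363463
scene n 11057
rect ((496.3289489746094, 88.04617309570312), (457.52374267578125, 307.4312438964844), 79.63418579101562)
fin 45 [0.5356959  0.01798823 0.09378811] [0.51479758 0.01112371 0.08549625] [0.54882204 0.02496816 0.09829904]
((531.8472900390625, 18.127368927001953), (10.444751739501953, 34.329933166503906), 83.12251281738281)
orange 74 [0.60040746 0.04995884 0.0567619 ] ((474.7568664550781, -19.751976013183594), (336.2725830078125, 35.15965270996094), 30.04861831665039)
red 79 [0.62468926 0.11364879 0.06215469] ((624.1505126953125, 114.85945892333984), (27.218881607055664, 22.75611686706543), 78.72665405273438)
line 67 [8.4162533e-02 9.9645203e-01 6.1875653e+02 1.4496141e+02] 4.8278685
```

Chassis yaw is about -10°. With that, fin + (75,55) lands on the detected pusher and the marker comes out at chassis x of 121 mm, so the numbers agree. First move: to above the fin, turning the tool about z by +0.638 rad.

```bash
cat >> h.py <<'E'
def delta(target,yaw=np.radians(-10)):
    o=robot.get_obs();T=R.from_euler('xyz',o["ee_rot"]);G=R.from_euler('xyz',[np.pi,0,yaw])
    print("shift mm",np.round(T.inv().apply(np.array(target)-o["tool_pos"])*1000,1),"rv",np.round((T.inv()*G).as_rotvec(),4),"t",o["time"])
E
python3 -c "
from h import *
delta([.527,.017,.170])"
```

```text
shift mm [ 479.  -329.5    1.7] rv [1.000e-04 0.000e+00 6.383e-01] t 1.1
```

Request:
carry_out --deltas "34 -23.5 0 0 0 0.05 0; 68 -47 0 0 0 0.1 0; 102 -70.5 0 0 0 0.15 0; 136 -94 0 0 0 0.2 0; 170 -117.5 0 0 0 0.25 0; 204 -141 0 0 0 0.3 0; 238 -164.5 0 0 0 0.35 0; 272 -188 0 0 0 0.4 0"

```text
time: 1.77
tool_pos: [0.4058, -0.2003, 0.172]
ee_rot: [3.141, -0.001, 0.061]
wrist_force: [0.3, 0.3, -0.2]
width: 0.0939
```

```bash
python3 -c "
from h import *
delta([.527,.017,.170])"
```

```text
shift mm [ 134.2 -209.5    2. ] rv [ 0.0006 -0.0009  0.2355] t 1.7667
```

Request:
carry_out --deltas "20 -31 0 0 0 0.04 0; 40 -62 0 0 0 0.08 0; 60 -93 0 0 0 0.12 0; 80 -124 0 0 0 0.16 0; 100 -155 0 0 0 0.2 0; 120 -186 0 0 0 0.237 0; 134 -210 0 0 0 0.237 0; 134 -210 0 0 0 0.237 0"

```text
time: 2.43
tool_pos: [0.5269, 0.0205, 0.1712]
ee_rot: [-3.139, 0.0, -0.167]
wrist_force: [-0.9, 0.3, 0.5]
width: 0.0939
```

```bash
python3 -c "
from h import *
delta([.527,.017,.064])
print(robot.get_obs()['tool_pos'],robot.get_obs()['ee_rot'])
for n in ['top','scene']:
    s=robot.snapshot(n);save(s,n+'1')
    print([(np.round(w(s,d['at']),3).tolist(),round(d['p'],2)) for d in robot.place_of(s,'tray_fin')[:2]])
import cv2
a=cv2.imread('pics/top1.png')[120:260,120:330];b=cv2.imread('pics/scene1.png')[100:250,180:380]
cv2.imwrite('pics/c1.png',cv2.hconcat([cv2.resize(a,(400,300)),cv2.resize(b,(400,300))]))
"
```

```text
shift mm [  0.7   3.7 107.2] rv [-0.0023  0.0002  0.0073] t 2.4333
[0.5269229  0.02054331 0.17117724] [-3.13931054e+00  2.24265197e-04 -1.67216870e-01]
[([0.525, 0.019, 0.07], 0.7)]
[([0.53, 0.016, 0.073], 0.92)]
```

View pics/c1.png

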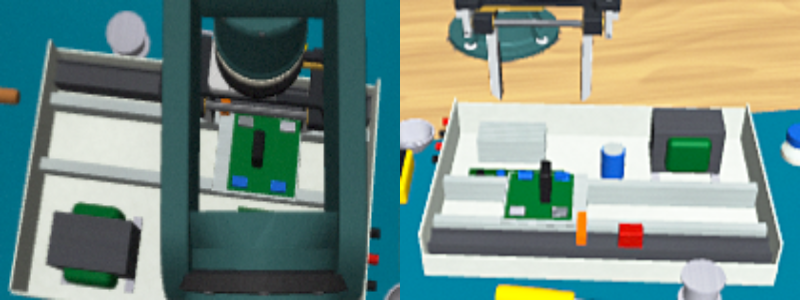

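Request:
carry_out --deltas "0.5 1 27 0 0 0.007 0; 0.5 2 54 0 0 0.007 0; 0.5 2 81 0 0 0.007 0; 0.5 2 107 0 0 0.007 0; 0.5 2 107 0 0 0.007 0; 0.5 2 107 0 0 0.007 0.5; 0.5 2 107 0 0 0.007 0.8; 0.5 2 107 0 0 0.007 1"

```text
time: 3.3
tool_pos: [0.5274, 0.0133, 0.0674]
ee_rot: [-3.141, -0.005, -0.181]
wrist_force: [-0.1, 0.5, 0.8]
width: 0.0774
```

Request:
carry_out --deltas "0 0 0 0 0 0 1; 0 0 0 0 0 0 1; 0 0 0 0 0 0 1; 0 0 0 0 0 0 1; 0 0 0 0 0 0 1; 0 0 0 0 0 0 1; 0 0 0 0 0 0 1; 0 0 0 0 0 0 1"

```text
time: 3.97
tool_pos: [0.5257, 0.014, 0.0646]
ee_rot: [3.142, 0.0, -0.18]
wrist_force: [-0.4, 0.3, -0.4]
width: 0.0244
```

```bash
python3 -c "
from h import *
o=robot.get_obs();print(o)
s=robot.snapshot('scene');save(s,'s2')
for t in ['tray_fin','tray_pusher','marker_center']: print(t,[(np.round(w(s,d['at']),3).tolist(),round(d['p'],2)) for d in robot.place_of(s,t)[:4]])
a=cv2.imread('pics/s2.png')[100:250,180:380]
cv2.imwrite('pics/c2.png',cv2.resize(a,(800,600)))
"
```

```text
{'time': 3.9667, 'joint_positions': array([-8.11509406e-02,  8.00955009e-02,  1.59282798e+00, -6.60839814e-05,
        1.46877855e+00,  1.66975008e+00]), 'qvel': array([-0.00169471, -0.0002087 , -0.00038458,  0.00088301, -0.00054435,
       -0.00099493]), 'joint_torque': array([ 4.20489829e-03, -3.25701714e+01, -2.91210276e+01,  8.07041506e-03,
       -7.45045301e-02,  9.14109228e-05]), 'tool_pos': array([0.52567739, 0.01400842, 0.06459576]), 'ee_rot': array([ 3.14151643e+00,  1.02350306e-04, -1.80097962e-01]), 'wrist_force': array([-0.41606504,  0.32513874, -0.3897392 ]), 'wrist_torque': array([ 0.11726137, -0.02800683, -0.0392806 ]), 'width': 0.02440093343944312}
tray_fin [([0.527, 0.012, 0.07], 0.65)]
tray_pusher [([0.61, 0.059, 0.055], 0.61)]
marker_center [([0.755, -0.026, 0.007], 0.68), ([0.62, 0.113, 0.051], 0.66), ([0.78, 0.178, 0.015], 0.56), ([0.782, 0.093, 0.015], 0.53)]
```

View pics/c2.png

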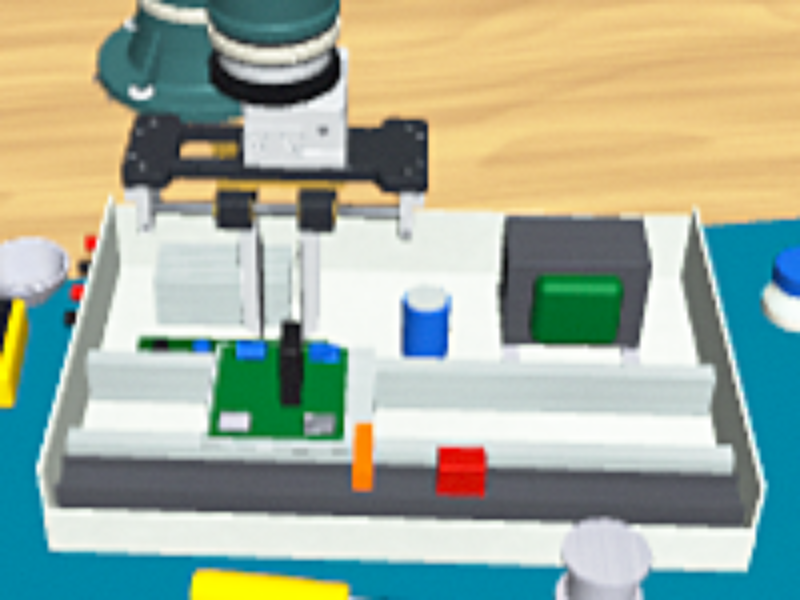

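```bash
python3 -c "
from h import *
o=robot.get_obs();s=robot.snapshot('scene');P=cloud(s)
q=(proj(s,o['tool_pos'])-[180,100])*4;print(q, (proj(s,[.527,.017,.097])-[180,100])*4)
for u,v in [(250,310),(310,310),(250,280),(290,340),(290,370)]:
    print(u,v,P[100+v//4,180+u//4])
print(o['width'],o['time'])
s=robot.snapshot('top');save(s,'t2');a=cv2.imread('pics/t2.png')[120:260,120:330];cv2.imwrite('pics/c3.png',cv2.resize(a,(800,533)))
"
```

```text
[280. 368.] [284. 332.]
250 310 [0.40272854 0.00197351 0.02003349]
310 310 [0.38632608 0.04847527 0.00193179]
250 280 [0.40177203 0.00301211 0.04517623]
290 340 [0.538212   0.01750309 0.0987434 ]
290 370 [0.54364858 0.01647933 0.07990978]
0.00801180312621476 4.1667
```

View pics/c3.png

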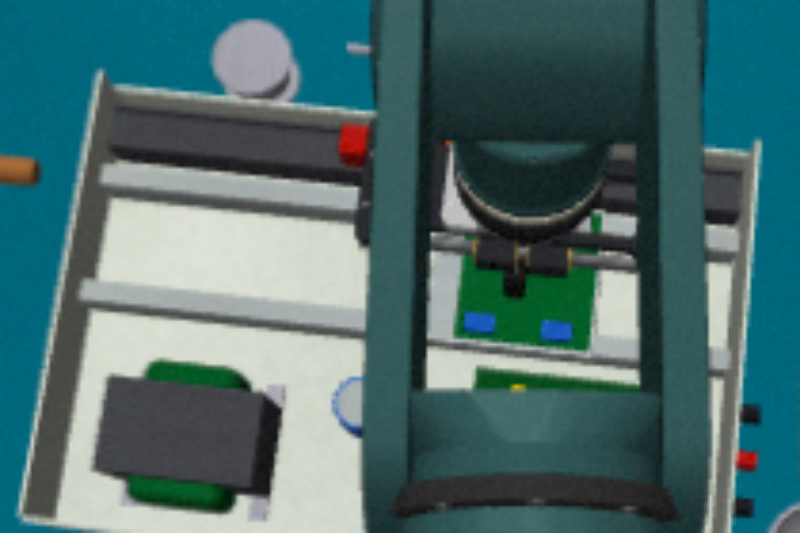

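```bash
python3 -c "
from h import *
o=robot.get_obs();s=robot.snapshot('scene');save(s,'s3');P=cloud(s)
print(o['width'],o['time'],o['tool_pos'],o['wrist_force'],proj(s,[.527,.0205,.171]))
a=cv2.imread('pics/s3.png')[125:215,205:305]
cv2.imwrite('pics/c4.png',cv2.resize(a,(800,720)[:2] if 0 else (660,594)))
for v in range(135,205,4): print(v,[tuple(np.round(P[v,u],2).tolist()) for u in range(238,262,3)])
"
```

```text
0.0014507341743650274 4.2667 [0.52568877 0.01395242 0.06466161] [ 0.30597348 -0.01234786 -0.4613724 ] [252. 159.]
135 [(0.5, -0.01, 0.23), (0.55, -0.01, 0.26), (0.55, 0.0, 0.26), (0.55, 0.01, 0.26), (0.55, 0.01, 0.26), (0.55, 0.02, 0.26), (0.55, 0.03, 0.25), (0.55, 0.04, 0.25)]
139 [(0.51, -0.01, 0.22), (0.55, -0.01, 0.24), (0.55, 0.0, 0.24), (0.55, 0.01, 0.24), (0.55, 0.01, 0.24), (0.55, 0.02, 0.24), (0.55, 0.03, 0.25), (0.55, 0.03, 0.24)]
143 [(0.55, -0.01, 0.23), (0.54, -0.01, 0.23), (0.55, 0.0, 0.23), (0.55, 0.01, 0.23), (0.55, 0.01, 0.23), (0.55, 0.02, 0.24), (0.55, 0.03, 0.24), (0.55, 0.03, 0.24)]
147 [(0.21, 0.01, -0.0), (0.54, -0.01, 0.22), (0.54, 0.0, 0.22), (0.54, 0.01, 0.22), (0.54, 0.01, 0.22), (0.54, 0.02, 0.22), (0.54, 0.03, 0.22), (0.55, 0.04, 0.22)]
151 [(0.56, -0.01, 0.22), (0.55, -0.01, 0.22), (0.56, -0.0, 0.22), (0.56, 0.01, 0.22), (0.56, 0.01, 0.22), (0.56, 0.02, 0.22), (0.56, 0.03, 0.22), (0.55, 0.03, 0.21)]
155 [(0.56, -0.02, 0.21), (0.56, -0.01, 0.21), (0.56, -0.0, 0.21), (0.56, 0.01, 0.21), (0.56, 0.01, 0.21), (0.56, 0.02, 0.21), (0.56, 0.03, 0.21), (0.34, 0.0
[... 1269 characters left out ...]
(0.49, 0.03, 0.05), (0.5, 0.04, 0.06)]
191 [(0.5, -0.02, 0.05), (0.5, -0.01, 0.05), (0.5, -0.0, 0.05), (0.5, 0.01, 0.05), (0.54, 0.01, 0.08), (0.55, 0.02, 0.08), (0.51, 0.03, 0.05), (0.5, 0.04, 0.05)]
195 [(0.51, -0.02, 0.05), (0.52, -0.01, 0.05), (0.51, -0.0, 0.05), (0.52, 0.01, 0.05), (0.54, 0.01, 0.07), (0.55, 0.02, 0.07), (0.52, 0.03, 0.05), (0.52, 0.04, 0.05)]
199 [(0.53, -0.02, 0.05), (0.53, -0.01, 0.05), (0.53, -0.0, 0.05), (0.53, 0.0, 0.05), (0.54, 0.01, 0.06), (0.55, 0.02, 0.06), (0.54, 0.03, 0.05), (0.54, 0.04, 0.05)]
203 [(0.54, -0.02, 0.05), (0.55, -0.01, 0.05), (0.55, -0.01, 0.05), (0.55, 0.0, 0.05), (0.55, 0.01, 0.05), (0.55, 0.02, 0.05), (0.55, 0.03, 0.05), (0.55, 0.03, 0.05)]
```

View pics/c4.png

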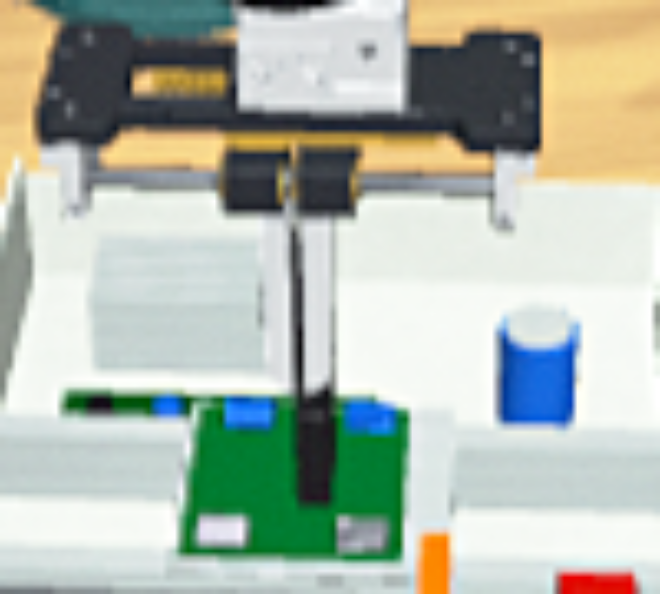

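```bash
python3 -c "
from h import *
for n in ['top','scene']:
    s=robot.snapshot(n);P=cloud(s)
    Rm=R.from_rotvec(np.array(s['rvec']).ravel()).as_matrix();print(n,'cam',-Rm.T@np.array(s['tvec']).ravel())
    x,y,z=[P[...,i] for i in range(3)]
    for lo in np.arange(.06,.26,.01):
        m=(x>.42)&(x<.62)&(y>-.03)&(y<.06)&(z>lo)&(z<=lo+.01)
        if m.any(): 
            q=P[m];print(round(lo,2),m.sum(),np.round([q[:,0].min(),np.median(q[:,0]),q[:,0].max(),q[:,1].min(),np.median(q[:,1]),q[:,1].max()],3), s['pixels'][m].mean(0).round())
o=robot.get_obs();print(o['width'],o['time'])
"
```

```text
top cam [0.31526301 0.03970518 0.95982973]
0.06 5 [0.511 0.513 0.617 0.015 0.022 0.058] [44. 32. 15.]
0.07 5 [0.512 0.512 0.513 0.015 0.02  0.027] [ 5. 10.  6.]
0.08 6 [0.511 0.512 0.514 0.015 0.021 0.027] [ 7. 11.  8.]
0.09 18 [0.511 0.514 0.519 0.015 0.022 0.027] [19. 22. 21.]
0.1 3 [0.517 0.518 0.518 0.015 0.017 0.017] [45. 44. 42.]
0.12 1 [0.516 0.516 0.516 0.017 0.017 0.017] [63. 58. 51.]
0.16 1 [0.518 0.518 0.518 0.015 0.015 0.015] [69. 59. 37.]
0.2 30 [ 0.489  0.494  0.505 -0.029  0.019  0.052] [27. 33. 30.]
0.21 204 [ 0.489  0.498  0.513 -0.03   0.015  0.06 ] [60. 61. 59.]
0.22 45 [ 0.49   0.501  0.51  -0.018  0.023  0.053] [38. 40. 42.]
0.23 121 [ 0.494  0.503  0.556 -0.03  -0.004  0.06 ] [43. 44. 46.]
0.24 7 [ 0.498  0.508  0.553 -0.024  0.039  0.059] [68. 70. 71.]
scene cam [ 1.28747242 -0.05712172  0.72231236]
0.06 27 [0.522 0.546 0.618 0.011 0.021 0.058] [96. 66. 32.]
0.07 18 [0.52  0.546 0.548 0.011 0.017 0.027] [33. 36. 35.]
0.08 20 [0.517 0.546 0.55  0.009 0.016 0.028] [40. 51. 45.]
0.09 33 [0.518 0.54  0.548 0.008 0.017 0.028] [49. 53. 53.]
0.1 24 [0.532 0.535 0.539 
[... 350 characters left out ...]

0.16 37 [ 0.519  0.535  0.539 -0.     0.014  0.024] [187. 191. 193.]
0.17 33 [ 0.531  0.535  0.539 -0.     0.01   0.024] [215. 219. 221.]
0.18 14 [0.533 0.537 0.539 0.    0.01  0.024] [202. 208. 210.]
0.19 6 [0.538 0.561 0.563 0.01  0.025 0.031] [180. 187. 180.]
0.2 90 [ 0.534  0.559  0.564 -0.028  0.012  0.059] [96. 99. 98.]
0.21 188 [ 0.492  0.555  0.565 -0.029  0.011  0.059] [86. 86. 82.]
0.22 120 [ 0.5    0.546  0.56  -0.029  0.005  0.06 ] [177. 143.  70.]
0.23 232 [ 0.497  0.545  0.559 -0.029  0.001  0.06 ] [62. 65. 71.]
0.24 111 [ 0.531  0.55   0.556 -0.006  0.024  0.054] [219. 223. 224.]
0.25 91 [ 0.533  0.549  0.554 -0.006  0.022  0.054] [215. 218. 220.]
0.0007658697387069128 4.4167
```

The fingers shut with nothing between them. Both depth images show the fingertips at z ≈ 0.097, just above the fin top, and the gripper body at about 0.20 instead of 0.162. So the reported z reads about 33 mm low, while x and y agree. I'll open the gripper and measure that offset before going lower.

Request:
carry_out --deltas "0 -2 -6 0 0 0 0.2; 0 -4 -6 0 0 0 0.2; 0 -4 -6 0 0 0 0.2; 0 -4 -6 0 0 0 0.2; 0 -4 -6 0 0 0 0.2; 0 -4 -6 0 0 0 0.2; 0 -4 -6 0 0 0 0.2; 0 -4 -6 0 0 0 0.2"

```text
time: 5.08
tool_pos: [0.5263, 0.0178, 0.0705]
ee_rot: [3.141, 0.0, -0.18]
wrist_force: [-0.7, -0.3, 0.2]
width: 0.0507
```

```bash
python3 -c "
from h import *
o=robot.get_obs();print(o['width'],o['time'],o['tool_pos'],o['ee_rot'])
s=robot.snapshot('scene');save(s,'s4');P=cloud(s)
a=cv2.imread('pics/s4.png')[125:215,205:305]
cv2.imwrite('pics/c5.png',cv2.resize(a,(660,594),interpolation=cv2.INTER_NEAREST))
x,y,z=[P[...,i] for i in range(3)]
b=s['pixels'].min(-1)
m=(x>.505)&(x<.56)&(y>-.07)&(y<.09)&(z>.058)&(z<.2)&(b>110)
for sgn in [(-.07,.0),(.035,.09)]:
    k=m&(y>sgn[0])&(y<sgn[1]); q=P[k]; print(k.sum(),np.round(np.sort(q[:,2])[:8],3),np.median(q,0))
"
```

```text
0.0506859678732504 5.0833 [0.52632123 0.0178447  0.07054747] [ 3.14144883e+00  2.02015930e-04 -1.80244385e-01]
132 [0.103 0.107 0.107 0.11  0.111 0.112 0.112 0.113] [ 0.53024777 -0.01432035  0.1557264 ]
126 [0.106 0.108 0.109 0.109 0.11  0.112 0.112 0.113] [0.54208971 0.04788188 0.14957505]
```

View pics/c5.png

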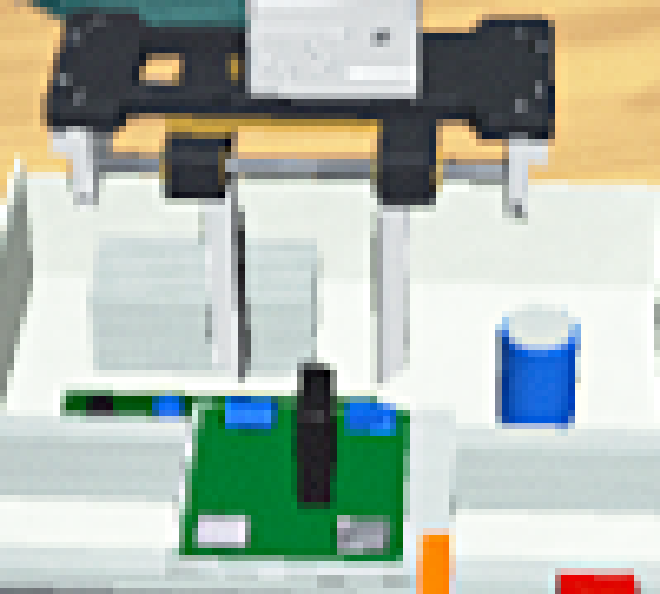

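This confirms it: fingertips at z ≈ 0.104 while 0.0705 is reported, an offset of +33 mm. I'll go down 38 mm to a true tip z of about 0.066 and close.

Request:
carry_out --deltas "0 0 13 0 0 0 0.2; 0 0 26 0 0 0 0.2; 0 0 38 0 0 0 0.2; 0 0 38 0 0 0 0.4; 0 0 38 0 0 0 1; 0 0 38 0 0 0 1; 0 0 38 0 0 0 1; 0 0 38 0 0 0 1"

```text
time: 5.8
tool_pos: [0.5272, 0.0178, 0.0336]
ee_rot: [-3.141, -0.002, -0.18]
wrist_force: [0.2, -0.3, -0.1]
width: 0.0452
```

```bash
python3 -c "
from h import *
o=robot.get_obs();print(o['width'],o['time'],o['tool_pos'],o['wrist_force'])
s=robot.snapshot('scene');save(s,'s5')
a=cv2.imread('pics/s5.png')[125:215,205:305]
cv2.imwrite('pics/c6.png',cv2.resize(a,(660,594),interpolation=cv2.INTER_NEAREST))
o=robot.get_obs();print(o['width'],o['time'],o['tool_pos'],o['wrist_force'])
"
```

```text
0.045235309554288505 5.8 [0.52715158 0.01782184 0.03363959] [ 0.19503947 -0.32907947 -0.10059684]
0.041377900258121304 5.85 [0.52705631 0.01783649 0.03352403] [-0.35014484  0.36545984  0.34422404]
```

View pics/c6.png

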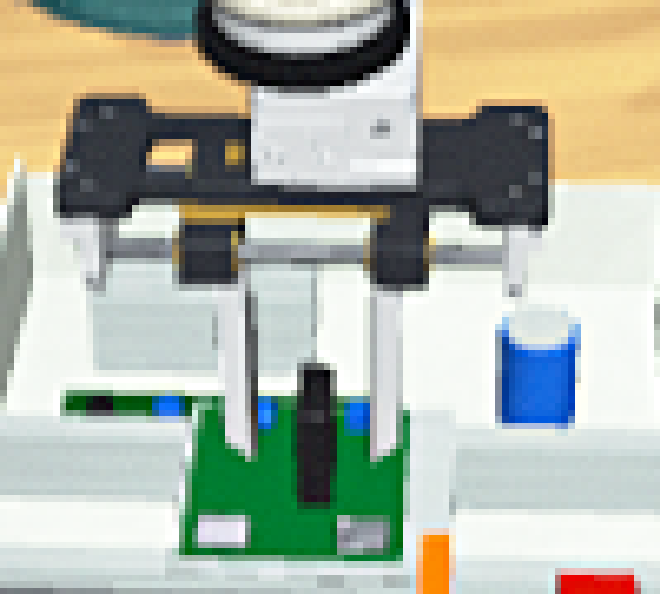

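Now the fingers stand either side of the fin, at crop (240,455) and (385,455), with the fin at (315,435). Finishing the close.

Request:
carry_out --deltas "0 0 0 0 0 0 1; 0 0 0 0 0 0 1; 0 0 0 0 0 0 1; 0 0 0 0 0 0 1; 0 0 0 0 0 0 1; 0 0 0 0 0 0 1; 0 0 0 0 0 0 1; 0 0 0 0 0 0 1"

```text
time: 6.52
tool_pos: [0.5265, 0.0181, 0.0328]
ee_rot: [-3.141, -0.0, -0.18]
wrist_force: [-0.7, 0.7, 0.6]
width: 0.014
```

Gripped: opening 14 mm, which is the fin's thickness. Chassis +y is tool -y. The tight spot must be at least 60 mm of travel away, so the first 55 mm can go faster.

Request:
carry_out --deltas "0 -3 0 0 0 0 1; 0 -8 0 0 0 0 1; 0 -13 0 0 0 0 1; 0 -18 0 0 0 0 1; 0 -23 0 0 0 0 1; 0 -28 0 0 0 0 1; 0 -32 0 0 0 0 1; 0 -34 0 0 0 0 1"

```text
time: 7.18
tool_pos: [0.5326, 0.0521, 0.0328]
ee_rot: [-3.142, -0.0, -0.18]
wrist_force: [-1.0, -0.7, 2.6]
width: 0.014
```

Request:
carry_out --deltas "0 -2.5 0 0 0 0 1; 0 -5 0 0 0 0 1; 0 -7.5 0 0 0 0 1; 0 -10 0 0 0 0 1; 0 -12.5 0 0 0 0 1; 0 -15 0 0 0 0 1; 0 -17.5 0 0 0 0 1; 0 -20 0 0 0 0 1"

```text
time: 7.85
tool_pos: [0.536, 0.0712, 0.0328]
ee_rot: [3.142, 0.0, -0.18]
wrist_force: [-2.3, -1.4, 3.4]
width: 0.0138
```

```bash
cat >> h.py <<'E'
def f():
    o=robot.get_obs();y=np.array([np.sin(.175),np.cos(.175)]);x=np.array([y[1],-y[0]])
    d=o["tool_pos"][:2]-[.5265,.0181];F=o["wrist_force"]
    print("t %.2f along %.1f lat %.1f mm  Fy %.2f Fx %.2f Fz %.2f"%(o["time"],d@y*1e3,d@x*1e3,F[:2]@y,F[:2]@x,F[2]),np.round(o["wrist_torque"],3))
E
python3 -c "
from h import *
f()
s=robot.snapshot('scene');save(s,'s6')
for t in ['tray_pusher','marker_center']: print(t,[(np.round(w(s,d['at']),3).tolist(),round(d['p'],2)) for d in robot.place_of(s,t)[:4]])
a=cv2.imread('pics/s6.png')[100:250,180:380]
cv2.imwrite('pics/c7.png',cv2.resize(a,(800,600)))
f()
"
```

```text
t 7.85 along 54.0 lat 0.1 mm  Fy -1.73 Fx -2.04 Fz 3.43 [-0.153  0.364  0.072]
tray_pusher [([0.62, 0.11, 0.052], 0.82)]
marker_center [([0.785, 0.09, 0.014], 0.78), ([0.781, 0.176, 0.012], 0.72), ([0.627, 0.125, 0.052], 0.71), ([0.751, -0.029, 0.009], 0.59)]
t 8.00 along 54.6 lat 0.2 mm  Fy 1.28 Fx -2.44 Fz 2.80 [0.244 0.324 0.096]
```

View pics/c7.png

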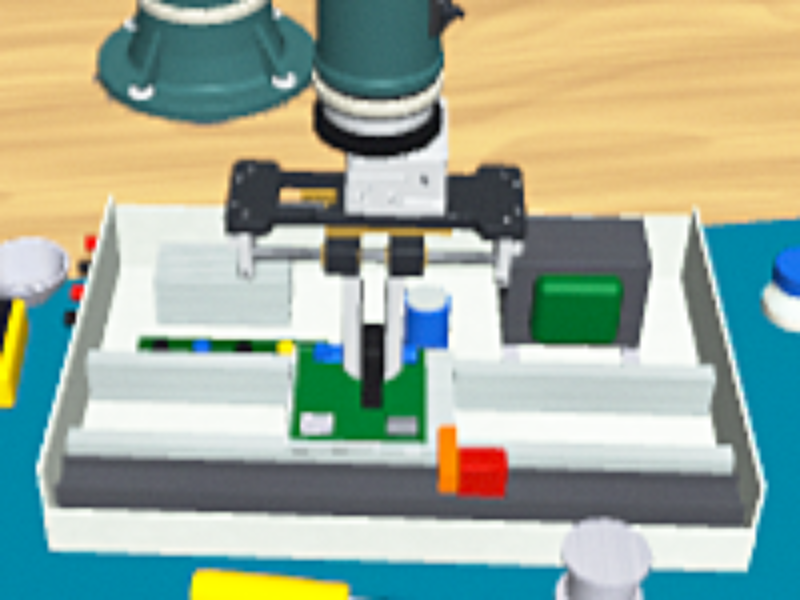

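Pusher (crop 447,460) is touching the marker (482,470). From here I'll take small scanning steps and watch the force along the track, with a slight correction for lateral and vertical force.

Request:
carry_out --deltas "-0.2 -0.7 -0.2 0 0 0 1; -0.4 -1.4 -0.3 0 0 0 1; -0.4 -2.1 -0.3 0 0 0 1; -0.4 -2.8 -0.3 0 0 0 1; -0.4 -3.5 -0.3 0 0 0 1; -0.4 -4.2 -0.3 0 0 0 1; -0.4 -4.5 -0.3 0 0 0 1; -0.4 -4.5 -0.3 0 0 0 1"

```text
time: 8.67
tool_pos: [0.5367, 0.0755, 0.0327]
ee_rot: [3.142, -0.0, -0.18]
wrist_force: [1.6, -0.8, -0.3]
width: 0.0138
```

```bash
python3 -c "
from h import *
f()"
```

```text
t 8.67 along 58.3 lat 0.1 mm  Fy -0.49 Fx 1.67 Fz -0.33 [-0.132 -0.217  0.098]
```

Request:
carry_out --deltas "0 -0.6 0 0 0 0 1; 0 -1.2 0 0 0 0 1; 0 -1.8 0 0 0 0 1; 0 -2.4 0 0 0 0 1; 0 -3 0 0 0 0 1; 0 -3.5 0 0 0 0 1; 0 -3.5 0 0 0 0 1; 0 -3.5 0 0 0 0 1"

```text
time: 9.33
tool_pos: [0.5374, 0.079, 0.0328]
ee_rot: [-3.141, -0.001, -0.18]
wrist_force: [3.6, -1.2, -2.3]
width: 0.0137
```

```bash
python3 -c "
from h import *
f()"
```

```text
t 9.33 along 61.9 lat 0.1 mm  Fy -0.59 Fx 3.74 Fz -2.27 [-0.188 -0.622  0.059]
```

Request:
carry_out --deltas "0.2 -0.6 0.1 0 0 0 1; 0.4 -1.2 0.2 0 0 0 1; 0.4 -1.8 0.2 0 0 0 1; 0.4 -2.4 0.2 0 0 0 1; 0.4 -3 0.2 0 0 0 1; 0.4 -3.5 0.2 0 0 0 1; 0.4 -3.5 0.2 0 0 0 1; 0.4 -3.5 0.2 0 0 0 1"

```text
time: 10.0
tool_pos: [0.538, 0.0826, 0.0328]
ee_rot: [-3.141, 0.0, -0.18]
wrist_force: [1.2, -1.3, -1.9]
width: 0.0139
```

Request:
carry_out --deltas "0 -0.6 0 0 0 0 1; 0 -1.2 0 0 0 0 1; 0 -1.8 0 0 0 0 1; 0 -2.4 0 0 0 0 1; 0 -3 0 0 0 0 1; 0 -3.5 0 0 0 0 1; 0 -3.5 0 0 0 0 1; 0 -3.5 0 0 0 0 1"

```text
time: 10.67
tool_pos: [0.5386, 0.086, 0.0328]
ee_rot: [-3.141, 0.0, -0.18]
wrist_force: [1.2, -1.2, -1.6]
width: 0.0133
```

```bash
python3 -c "
from h import *
f()"
```

```text
t 10.67 along 69.0 lat 0.1 mm  Fy -0.94 Fx 1.36 Fz -1.55 [-0.079 -0.094  0.056]
```

Request:
carry_out --deltas "0.1 -0.6 0.1 0 0 0 1; 0.1 -1.2 0.1 0 0 0 1; 0.1 -1.8 0.1 0 0 0 1; 0.1 -2.4 0.1 0 0 0 1; 0.1 -3 0.1 0 0 0 1; 0.1 -3.5 0.1 0 0 0 1; 0.1 -3.5 0.1 0 0 0 1; 0.1 -3.5 0.1 0 0 0 1"

```text
time: 11.33
tool_pos: [0.5393, 0.0894, 0.0328]
ee_rot: [-3.141, 0.0, -0.18]
wrist_force: [-2.0, -0.4, 2.0]
width: 0.0137
```

Request:
carry_out --deltas "0 -0.6 0 0 0 0 1; 0 -1.2 0 0 0 0 1; 0 -1.8 0 0 0 0 1; 0 -2.4 0 0 0 0 1; 0 -3 0 0 0 0 1; 0 -3.5 0 0 0 0 1; 0 -3.5 0 0 0 0 1; 0 -3.5 0 0 0 0 1"

```text
time: 12.0
tool_pos: [0.5399, 0.0929, 0.0328]
ee_rot: [-3.141, 0.0, -0.18]
wrist_force: [-3.8, 0.5, 3.7]
width: 0.014
```

Request:
carry_out --deltas "-0.3 -0.6 -0.2 0 0 0 1; -0.3 -1.2 -0.2 0 0 0 1; -0.3 -1.8 -0.2 0 0 0 1; -0.3 -2.4 -0.2 0 0 0 1; -0.3 -3 -0.2 0 0 0 1; -0.3 -3.5 -0.2 0 0 0 1; -0.3 -3.5 -0.2 0 0 0 1; -0.3 -3.5 -0.2 0 0 0 1"

```text
time: 12.67
tool_pos: [0.5406, 0.0963, 0.0328]
ee_rot: [-3.141, -0.0, -0.18]
wrist_force: [-1.7, -0.1, 1.3]
width: 0.0137
```

Request:
carry_out --deltas "-0.2 -0.6 -0.1 0 0 0 1; -0.2 -1.2 -0.1 0 0 0 1; -0.2 -1.8 -0.1 0 0 0 1; -0.2 -2.4 -0.1 0 0 0 1; -0.2 -3 -0.1 0 0 0 1; -0.2 -3.5 -0.1 0 0 0 1; -0.2 -3.5 -0.1 0 0 0 1; -0.2 -3.5 -0.1 0 0 0 1"

```text
time: 13.33
tool_pos: [0.5411, 0.0997, 0.0328]
ee_rot: [-3.141, -0.0, -0.18]
wrist_force: [0.2, -0.7, -2.1]
width: 0.0137
```

Request:
carry_out --deltas "0 -0.6 0 0 0 0 1; 0 -1.2 0 0 0 0 1; 0 -1.8 0 0 0 0 1; 0 -2.4 0 0 0 0 1; 0 -3 0 0 0 0 1; 0 -3.5 0 0 0 0 1; 0 -3.5 0 0 0 0 1; 0 -3.5 0 0 0 0 1"

```text
time: 14.0
tool_pos: [0.5417, 0.1031, 0.0328]
ee_rot: [-3.141, -0.0, -0.18]
wrist_force: [2.3, -0.6, -5.1]
width: 0.0136
```

Request:
carry_out --deltas "0.2 -0.6 0.3 0 0 0 1; 0.2 -1.2 0.4 0 0 0 1; 0.2 -1.8 0.4 0 0 0 1; 0.2 -2.4 0.4 0 0 0 1; 0.2 -3 0.4 0 0 0 1; 0.2 -3.5 0.4 0 0 0 1; 0.2 -3.5 0.4 0 0 0 1; 0.2 -3.5 0.4 0 0 0 1"

```text
time: 14.67
tool_pos: [0.5424, 0.1067, 0.0328]
ee_rot: [-3.141, -0.0, -0.18]
wrist_force: [0.5, -0.7, -0.6]
width: 0.0139
```

Request:
carry_out --deltas "0 -0.6 0 0 0 0 1; 0 -1.2 0 0 0 0 1; 0 -1.8 0 0 0 0 1; 0 -2.4 0 0 0 0 1; 0 -3 0 0 0 0 1; 0 -3.5 0 0 0 0 1; 0 -3.5 0 0 0 0 1; 0 -3.5 0 0 0 0 1"

```text
time: 15.33
tool_pos: [0.543, 0.1101, 0.0328]
ee_rot: [-3.141, -0.0, -0.18]
wrist_force: [-0.4, -0.6, 1.2]
width: 0.0141
```

Request:
carry_out --deltas "0 -0.6 0 0 0 0 1; 0 -1.2 0 0 0 0 1; 0 -1.8 0 0 0 0 1; 0 -2.4 0 0 0 0 1; 0 -3 0 0 0 0 1; 0 -3.5 0 0 0 0 1; 0 -3.5 0 0 0 0 1; 0 -3.5 0 0 0 0 1"

```text
time: 16.0
tool_pos: [0.5436, 0.1136, 0.0327]
ee_rot: [-3.141, -0.0, -0.18]
wrist_force: [-1.1, -1.3, 3.1]
width: 0.0138
```

Request:
carry_out --deltas "-0.1 -0.6 -0.2 0 0 0 1; -0.1 -1.2 -0.2 0 0 0 1; -0.1 -1.8 -0.2 0 0 0 1; -0.1 -2.4 -0.2 0 0 0 1; -0.1 -3 -0.2 0 0 0 1; -0.1 -3.5 -0.2 0 0 0 1; -0.1 -3.5 -0.2 0 0 0 1; -0.1 -3.5 -0.2 0 0 0 1"

```text
time: 16.67
tool_pos: [0.5442, 0.117, 0.0328]
ee_rot: [-3.141, -0.0, -0.18]
wrist_force: [-0.6, 0.2, 3.5]
width: 0.0141
```

Request:
carry_out --deltas "0 -0.6 -0.2 0 0 0 1; 0 -1.2 -0.3 0 0 0 1; 0 -1.8 -0.3 0 0 0 1; 0 -2.4 -0.3 0 0 0 1; 0 -3 -0.3 0 0 0 1; 0 -3.5 -0.3 0 0 0 1; 0 -3.5 -0.3 0 0 0 1; 0 -3.5 -0.3 0 0 0 1"

```text
time: 17.33
tool_pos: [0.5448, 0.1203, 0.0328]
ee_rot: [-3.142, -0.0, -0.18]
wrist_force: [0.4, -0.2, -1.1]
width: 0.0141
```

Request:
carry_out --deltas "0 -0.6 0 0 0 0 1; 0 -1.2 0 0 0 0 1; 0 -1.8 0 0 0 0 1; 0 -2.4 0 0 0 0 1; 0 -3 0 0 0 0 1; 0 -3.5 0 0 0 0 1; 0 -3.5 0 0 0 0 1; 0 -3.5 0 0 0 0 1"

```text
time: 18.0
tool_pos: [0.5454, 0.1238, 0.0328]
ee_rot: [-3.142, 0.0, -0.18]
wrist_force: [1.0, -0.5, -4.5]
width: 0.0139
```

Request:
carry_out --deltas "0.1 -0.6 0.3 0 0 0 1; 0.1 -1.2 0.3 0 0 0 1; 0.1 -1.8 0.3 0 0 0 1; 0.1 -2.4 0.3 0 0 0 1; 0.1 -3 0.3 0 0 0 1; 0.1 -3.5 0.3 0 0 0 1; 0.1 -3.5 0.3 0 0 0 1; 0.1 -3.5 0.3 0 0 0 1"

```text
time: 18.67
tool_pos: [0.5461, 0.1273, 0.0328]
ee_rot: [-3.141, 0.0, -0.18]
wrist_force: [1.0, -1.6, -1.8]
width: 0.0137
```

Request:
carry_out --deltas "0.1 -0.6 0.1 0 0 0 1; 0.1 -1.2 0.1 0 0 0 1; 0.1 -1.8 0.1 0 0 0 1; 0.1 -2.4 0.1 0 0 0 1; 0.1 -3 0.1 0 0 0 1; 0.1 -3.5 0.1 0 0 0 1; 0.1 -3.5 0.1 0 0 0 1; 0.1 -3.5 0.1 0 0 0 1"

```text
time: 19.33
tool_pos: [0.5467, 0.1308, 0.0328]
ee_rot: [-3.141, 0.0, -0.18]
wrist_force: [-0.7, -1.0, -0.1]
width: 0.0139
```

Request:
carry_out --deltas "0 -0.6 0 0 0 0 1; 0 -1.2 0 0 0 0 1; 0 -1.8 0 0 0 0 1; 0 -2.4 0 0 0 0 1; 0 -3 0 0 0 0 1; 0 -3.5 0 0 0 0 1; 0 -3.5 0 0 0 0 1; 0 -3.5 0 0 0 0 1"

```text
time: 20.0
tool_pos: [0.5473, 0.1343, 0.0328]
ee_rot: [-3.141, 0.0, -0.18]
wrist_force: [-3.1, -1.6, 2.0]
width: 0.0137
```

Request:
carry_out --deltas "-0.2 -0.4 -0.1 0 0 0 1; -0.2 -0.8 -0.1 0 0 0 1; -0.2 -1.2 -0.1 0 0 0 1; -0.2 -1.6 -0.1 0 0 0 1; -0.2 -2 -0.1 0 0 0 1; -0.2 -2 -0.1 0 0 0 1; -0.2 -2 -0.1 0 0 0 1; -0.2 -2 -0.1 0 0 0 1"

```text
time: 20.67
tool_pos: [0.5477, 0.1361, 0.0328]
ee_rot: [-3.141, -0.0, -0.18]
wrist_force: [-1.2, 0.1, 1.1]
width: 0.0136
```

Still free, so on with the scan.

Request:
carry_out --deltas "-0.1 -0.6 -0.1 0 0 0 1; -0.1 -1.2 -0.1 0 0 0 1; -0.1 -1.8 -0.1 0 0 0 1; -0.1 -2.4 -0.1 0 0 0 1; -0.1 -3 -0.1 0 0 0 1; -0.1 -3.5 -0.1 0 0 0 1; -0.1 -3.5 -0.1 0 0 0 1; -0.1 -3.5 -0.1 0 0 0 1"

```text
time: 21.33
tool_pos: [0.5483, 0.1396, 0.0328]
ee_rot: [-3.141, -0.0, -0.18]
wrist_force: [-1.8, -0.1, -0.3]
width: 0.0138
```

Request:
carry_out --deltas "-0.1 -0.6 0 0 0 0 1; -0.1 -1.2 0 0 0 0 1; -0.1 -1.8 0 0 0 0 1; -0.1 -2.4 0 0 0 0 1; -0.1 -3 0 0 0 0 1; -0.1 -3.5 0 0 0 0 1; -0.1 -3.5 0 0 0 0 1; -0.1 -3.5 0 0 0 0 1"

```text
time: 22.0
tool_pos: [0.5489, 0.143, 0.0328]
ee_rot: [-3.141, -0.0, -0.18]
wrist_force: [1.7, -0.7, -1.5]
width: 0.0136
```

Request:
carry_out --deltas "0.1 -0.6 0.1 0 0 0 1; 0.1 -1.2 0.1 0 0 0 1; 0.1 -1.8 0.1 0 0 0 1; 0.1 -2.4 0.1 0 0 0 1; 0.1 -3 0.1 0 0 0 1; 0.1 -3.5 0.1 0 0 0 1; 0.1 -3.5 0.1 0 0 0 1; 0.1 -3.5 0.1 0 0 0 1"

```text
time: 22.67
tool_pos: [0.5495, 0.1465, 0.0328]
ee_rot: [-3.141, -0.0, -0.18]
wrist_force: [0.9, -0.5, -1.0]
width: 0.0138
```

Request:
carry_out --deltas "0 -0.6 0 0 0 0 1; 0 -1.2 0 0 0 0 1; 0 -1.8 0 0 0 0 1; 0 -2.4 0 0 0 0 1; 0 -3 0 0 0 0 1; 0 -3.5 0 0 0 0 1; 0 -3.5 0 0 0 0 1; 0 -3.5 0 0 0 0 1"

```text
time: 23.33
tool_pos: [0.5501, 0.15, 0.0328]
ee_rot: [-3.141, -0.0, -0.18]
wrist_force: [0.3, -0.6, -0.8]
width: 0.0138
```

Request:
carry_out --deltas "0 -0.6 0 0 0 0 1; 0 -1.2 0 0 0 0 1; 0 -1.8 0 0 0 0 1; 0 -2.4 0 0 0 0 1; 0 -3 0 0 0 0 1; 0 -3.5 0 0 0 0 1; 0 -3.5 0 0 0 0 1; 0 -3.5 0 0 0 0 1"

```text
time: 24.0
tool_pos: [0.5508, 0.1534, 0.0328]
ee_rot: [-3.141, -0.0, -0.18]
wrist_force: [0.4, -0.8, -0.4]
width: 0.0137
```

Request:
carry_out --deltas "0 -0.6 0 0 0 0 1; 0 -1.2 0 0 0 0 1; 0 -1.8 0 0 0 0 1; 0 -2.4 0 0 0 0 1; 0 -3 0 0 0 0 1; 0 -3.5 0 0 0 0 1; 0 -3.5 0 0 0 0 1; 0 -3.5 0 0 0 0 1"

```text
time: 24.67
tool_pos: [0.5511, 0.1554, 0.0328]
ee_rot: [3.139, 0.0, -0.181]
wrist_force: [-0.9, -5.4, 0.3]
width: 0.0136
```

Bind felt: the force along the track jumped to about -5.5 N and the tool lags about 1.5 mm. One small 0.6 mm step to confirm.

Request:
carry_out --deltas "0 -0.2 0 0 0 0 1; 0 -0.4 0 0 0 0 1; 0 -0.6 0 0 0 0 1; 0 -0.6 0 0 0 0 1; 0 -0.6 0 0 0 0 1; 0 -0.6 0 0 0 0 1; 0 -0.6 0 0 0 0 1; 0 -0.6 0 0 0 0 1"

```text
time: 25.33
tool_pos: [0.5511, 0.1556, 0.0328]
ee_rot: [3.139, 0.0, -0.181]
wrist_force: [0.2, -5.8, 0.6]
width: 0.0137
```

```bash
python3 -c "
from h import *
f()
s=robot.snapshot('scene');save(s,'s7')
for t in ['tray_pusher','marker_center']: print(t,[(np.round(w(s,d['at']),3).tolist(),round(d['p'],2)) for d in robot.place_of(s,t)[:4]])
f()
"
```

```text
t 25.33 along 139.7 lat 0.3 mm  Fy -5.68 Fx 1.16 Fz 0.62 [-0.819  0.07   0.045]
tray_pusher [([0.635, 0.191, 0.054], 0.64)]
marker_center [([0.782, 0.09, 0.014], 0.68), ([0.778, 0.177, 0.014], 0.6), ([0.753, -0.027, 0.01], 0.58)]
t 25.48 along 139.7 lat 0.3 mm  Fy -6.62 Fx 0.17 Fz 0.55 [-0.811  0.061  0.074]
```

Steady at -5.7 to -6.6 N, about 1.4 mm of squeeze. Drawing back now: the command leads the tool by about 2 mm, so 12 mm of command should give about 10 mm of actual gap.

Request:
carry_out --deltas "0 1.5 0 0 0 0 1; 0 3.5 0 0 0 0 1; 0 6 0 0 0 0 1; 0 8.5 0 0 0 0 1; 0 10.5 0 0 0 0 1; 0 12 0 0 0 0 1; 0 12 0 0 0 0 1; 0 12 0 0 0 0 1"

```text
time: 26.15
tool_pos: [0.5493, 0.1454, 0.0328]
ee_rot: [-3.142, -0.0, -0.18]
wrist_force: [1.0, 0.0, -0.0]
width: 0.014
```

```bash
python3 -c "
from h import *
f()
s=robot.snapshot('scene');save(s,'s8');f()
a=cv2.imread('pics/s8.png')[100:250,230:380]
cv2.imwrite('pics/c8.png',cv2.resize(a,(600,600)))
P=cloud(s);px=s['pixels'].astype(int);r,g,b=px[...,0],px[...,1],px[...,2]
x,y,z=[P[...,i] for i in range(3)];reg=(x>.58)&(x<.68)&(y>.1)&(y<.3)
yh=np.array([np.sin(.175),np.cos(.175)])
for n,m in [('org',reg&(r>180)&(g>70)&(g<150)&(b<70)),('red',reg&(r>100)&(g<50)&(b<50))]:
    q=P[m];print(n,m.sum(),np.round([(q[:,:2]@yh).min(),(q[:,:2]@yh).max()],4),np.median(q,0).round(3))
"
```

```text
t 26.15 along 129.4 lat 0.3 mm  Fy 0.21 Fx 1.01 Fz -0.01 [ 0.087 -0.161  0.116]
t 26.20 along 129.4 lat 0.3 mm  Fy -0.17 Fx 0.46 Fz 0.22 [ 0.089 -0.254  0.066]
org 77 [0.2815 0.2985] [0.633 0.181 0.059]
red 142 [0.3049 0.3383] [0.647 0.21  0.06 ]
```

View pics/c8.png

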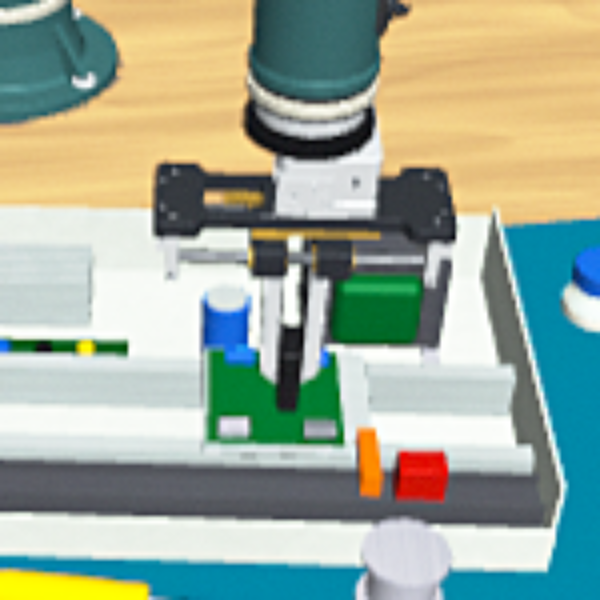

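The tool moved 10.3 mm. In the crop there is a clear gap between the pusher (370,462) and the marker (422,475), about 10 mm against the 30 mm marker. Letting go and lifting.

Request:
carry_out --deltas "0 0 0 0 0 0 0.45; 0 0 0 0 0 0 0.45; 0 0 0 0 0 0 0.45; 0 0 0 0 0 0 0.45; 0 0 0 0 0 0 0.45; 0 0 0 0 0 0 0.45; 0 0 0 0 0 0 0.45; 0 0 0 0 0 0 0.45"

```text
time: 26.87
tool_pos: [0.5492, 0.1455, 0.0328]
ee_rot: [3.141, 0.0, -0.18]
wrist_force: [-0.2, -0.4, -0.4]
width: 0.0516
```

Request:
carry_out --deltas "0 0 -4 0 0 0 0.45; 0 0 -15 0 0 0 0.45; 0 0 -30 0 0 0 0.45; 0 0 -50 0 0 0 0.45; 0 0 -70 0 0 0 0.45; 0 0 -90 0 0 0 0.45; 0 0 -100 0 0 0 0.45; 0 0 -100 0 0 0 0.45"

```text
time: 27.53
tool_pos: [0.5514, 0.1458, 0.1371]
ee_rot: [-3.139, -0.007, -0.18]
wrist_force: [0.4, 0.1, -0.2]
width: 0.0518
```

```bash
python3 -c "
from h import *
f();yh=np.array([np.sin(.175),np.cos(.175)]);xh=np.array([yh[1],-yh[0]])
for cam in ['scene','top']:
    s=robot.snapshot(cam);save(s,cam+'9')
    for t in ['tray_fin','tray_pusher','marker_center']: print(cam,t,[(np.round(w(s,d['at']),3).tolist(),round(d['p'],2),'cy %.4f cx %.4f'%((w(s,d['at'])[:2]-[.496,.096])@yh,(w(s,d['at'])[:2]-[.496,.096])@xh)) for d in robot.place_of(s,t)[:5]])
    P=cloud(s);px=s['pixels'].astype(int);r,g,b=px[...,0],px[...,1],px[...,2]
    x,y,z=[P[...,i] for i in range(3)];reg=(x>.58)&(x<.68)&(y>.1)&(y<.3)
    for n,m in [('org',reg&(r>180)&(g>70)&(g<150)&(b<70)),('red',reg&(r>100)&(g<50)&(b<50))]:
        q=P[m];print(n,m.sum(),np.round(np.percentile(q[:,:2]@yh,[2,98]),4))
a=cv2.imread('pics/scene9.png')[100:250,180:380];b=cv2.imread('pics/top9.png')[120:260,120:310]
cv2.imwrite('pics/c9.png',cv2.hconcat([cv2.resize(a,(400,300)),cv2.resize(b,(400,300))]))
"
```

```text
t 27.53 along 130.1 lat 2.3 mm  Fy 0.14 Fx 0.43 Fz -0.22 [ 0.011 -0.024 -0.011]
scene tray_fin [([0.551, 0.142, 0.072], 0.57, 'cy 0.0549 cx 0.0460')]
scene tray_pusher [([0.632, 0.185, 0.052], 0.57, 'cy 0.1113 cx 0.1188'), ([0.449, 0.124, 0.003], 0.34, 'cy 0.0191 cx -0.0514')]
scene marker_center [([0.748, -0.029, 0.01], 0.79, 'cy -0.0796 cx 0.2702'), ([0.783, 0.09, 0.014], 0.64, 'cy 0.0436 cx 0.2835'), ([0.639, 0.208, 0.051], 0.61, 'cy 0.1349 cx 0.1219'), ([0.778, 0.178, 0.011], 0.55, 'cy 0.1302 cx 0.2631')]
org 77 [0.2819 0.2979]
red 142 [0.3055 0.3326]
top tray_fin [([0.546, 0.142, 0.074], 0.81, 'cy 0.0538 cx 0.0414')]
top tray_pusher [([0.638, 0.188, 0.054], 0.6, 'cy 0.1157 cx 0.1233')]
top marker_center [([0.777, 0.098, 0.019], 0.59, 'cy 0.0504 cx 0.2760'), ([0.754, -0.029, 0.019], 0.56, 'cy -0.0785 cx 0.2763')]Traceback (most recent call last):
  File "<string>", line 10, in <module>
    q=P[m];print(n,m.sum(),np.round(np.percentile(q[:,:2]@yh,[2,98]),4))
                                    ~~~~~~~~~~~~~^^^^^^^^^^^^^^^^^^^
    return _quantile_unchecked(
        a, q, axis, out, overwrite_input, method, keepdims, weights)
    return _ureduce(a,
                    func=_quantile_ureduce_func,
    ...<5 lines>...
                    overwrite_input=overwrite_input,
                    method=method)
    r = func(a, **kwargs)
    result = _quantile(arr,
                       quantiles=q,
    ...<2 lines>...
                       out=out,
                       weights=wgt)
    slices_having_nans = np.isnan(arr[-1, ...])
                                  ~~~^^^^^^^^^
IndexError: index -1 is out of bounds for axis 0 with size 0
```

```bash
python3 -c "
import cv2
a=cv2.imread('pics/scene9.png')[100:250,180:380]
cv2.imwrite('pics/c10.png',cv2.resize(a,(800,600)))
"
```

```text
(no output)
```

View pics/c10.png

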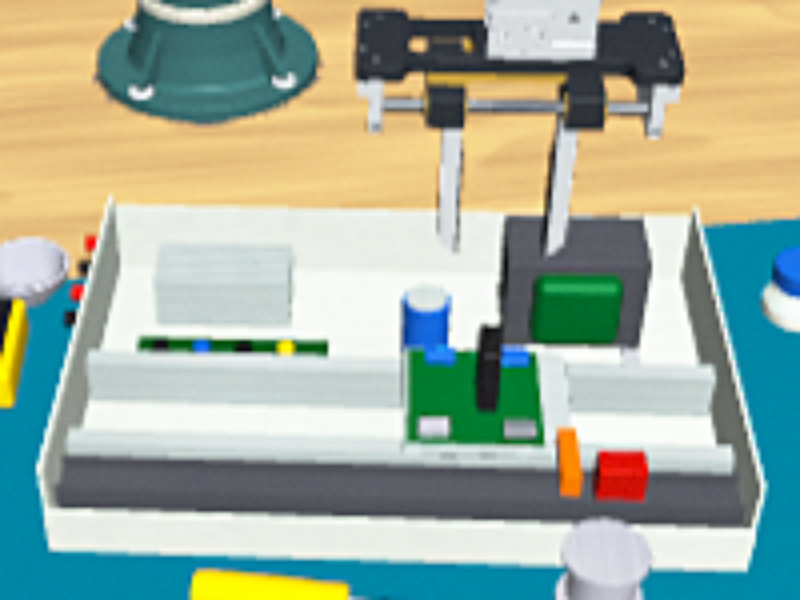

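The gripper is clear of everything at crop (450-560, 250). The marker lies flat at (622,475), with a gap to the pusher at (569,462). The bystanders in view look unmoved, so I'm handing in.

```bash
python3 -c "
from h import *
print(robot.close_job())"
```

```text
the job is handed in; nothing more can be done
None
```

I slid the tray until it just began to bind, drew it back about 10 mm from the red marker, let go and handed the job in at about 27.7 s. No verdict was reported.

- **Binding:** the tray ran about 140 mm along the runners, pushing the marker ahead of it. The force along the track then rose from about 1 N to about 6 N, roughly 1.4 mm of squeeze. I stopped there, well short of the 17 N that counts as forced.
- **Gap:** the arm's own travel on drawing back was 10.3 mm. The network's points in the scene picture put the gap at about 8.6 mm. Depth at the block edges read about 7.5 mm. All three are within the 5 to 16 mm allowed.
- **End state:** the marker lies flat in its groove, at about 122 mm in chassis x and 51 mm high. The gripper is clear, with no wrist force beyond noise.
- **Bystanders:** those in the last view looked unmoved, but I only checked them by eye, and not every one was in view.

**What went wrong or disagreed**
- **First grasp:** the fingers closed on nothing just above the fin. The depth images put the fingertips about 33 mm higher than the reported z; I allowed for that and the second grasp held at 14 mm, the fin's thickness.
- **Top camera:** the last check from above failed because neither the pusher's nor the marker's colour could be picked out there, and the network did not find the red marker either. The final gap therefore rests on the scene camera and the arm's own travel.

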